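Pair the sensor cap with the entry hub

TASK

Pair the loose sensor cap with the entry hub on the credenza: press the hub's three keys fully down one at a time, first the round key, then the square one, then the long one, and after that fit the cap mouth down over the hub's stud and push until it clicks, then keep pushing until it is fully home on its seat. Finish while still holding the cap pressed down firmly on the seat with the fingers: do not let go or ease off at the end. Leave the jar, bottle opener, flashlight and dish where they are.

Things in the scene. Friction and masses are not known exactly. Their poses are not given: they have to be found in the camera images.
- hub: The hub: a fixed black plate 150 mm (its x) x 170 mm (its y) x 22 mm high; origin at the centre of its underside, z up. Three white spring keys stand in a row along its y, 42 mm from the centre towards -x, 54 mm apart (which key is where varies); the seat with the stud is 35 mm from the centre towards +x.
- seat (a point): Centre of the seat's flat top, at the stud's foot, 34 mm above the credenza: a round pedestal 38 mm across, 12 mm above the plate. The fixed steel stud on it is 13 mm across and 24 mm high, the last 7 mm tapering to 5 mm; four small spring catches stand 4 mm out of its sides, 10 mm above the seat.
- cap_center (a point): The loose sensor cap, white plastic, 50 g: a plain cylinder 40 mm across, 34 mm high, closed flat top, open mouth below (inner lip 17 mm wide, 4 mm thick; 24 mm wide above it, 26 mm deep). This point is its centre, half-way up (17 mm above its mouth); z is its axis, up. It stands mouth down on the credenza, left or right of the hub.
- cap_mouth (a point): Centre of the cap's mouth (underside), z up; at seat when fully home. Going down, the cap meets the catches with the mouth about 14 mm above the seat; the force climbs to roughly 7 to 14 N, then drops suddenly (the click; the catches even draw the cap down a little) with the mouth 3 to 7 mm above the seat; after that it goes on freely to the seat.
- top_round (a point): Centre of the top face of the round key (16 mm across), 9 to 10 mm above its surround and about 34 mm above the credenza.
- top_square (a point): Centre of the top face of the square key (34 x 34 mm), same height.
- top_long (a point): Centre of the top face of the long key (40 mm along the hub's y, 12 mm along its x), same height.
- key_round (a joint): Travel of the round key, 0 up to 0.005 m fully down; its spring takes about 1 N to start and 4 N fully down, and it springs back when released.
- key_square (a joint): Travel of the square key, 0 up to 0.005 m fully down; its spring takes about 1 N to start and 4 N fully down, and it springs back when released.
- key_long (a joint): Travel of the long key, 0 up to 0.005 m fully down; its spring takes about 1 N to start and 4 N fully down, and it springs back when released.
- jar: Bystander: glass jar with keys in it, 84 mm across, 110 mm high; origin at the centre of its underside.
- opener: Bystander: flat steel bottle opener, 142 mm long (its x), 36 mm wide, 6 mm thick; origin on its underside near the middle.
- torch: Bystander: black flashlight lying down, 140 mm long (its x), 36 mm across; origin on its underside near the middle.
- dish: Bystander: round orange ceramic dish, 110 mm across, 30 mm high; origin at the centre of its underside; on the other side of the hub from the cap.
Mind the look-alikes: they are no part of the job. There is more than one size of the part that bears cap_center; the job needs the larger. Of the things shaped like the hub, the black one is meant.

How it is judged:
By the outcome, as a careful person would: the job done as asked, in the order asked, and still so for the second after the job is handed in, while the arm keeps its last pose, push and grip.
It also fails if it takes over 67 s, if anything falls off the work surface, if the arm or the gripper's body presses on something with over 40 N, if the wrist force passes 120 N, or if a joint passes its speed limit or range.

ROBOT

A 6-joint arm with a two-finger parallel gripper is mounted at the origin on the work surface. World frame = base frame: x ahead of the robot, y to its left, z up, the work surface at z = 0. Lengths are in m, angles in rad, forces in N, time in s.
With the tool pointing down it reaches from about 0.325 to 0.775 m from the base axis. Payload 5.5 kg.
Tool frame: the origin (TCP) lies midway between the tips of the shut fingers; the grasp point (between the pads) lies 19 mm behind it (ctrl.grip_depth is the z of the grasp point in the tool frame, in m); z points along the fingers, y is the line along which they close (so a half turn about z gives the same grasp; the last joint's range is limited). The gripper opens to 85 mm and grips with 20 to 120 N. Pads are 22 mm wide; open, the fingers measure 114 mm over their backs; the gripper's body (76 mm by 85 mm) begins 54 mm behind the grasp point. The pads swing forward as they close: fully open they stand 13 mm farther back than shut.
Start: joints at [-1.161, 0.091, 1.231, -0, 1.82, -0.057], TCP at [0.27, -0.536, 0.231] pointing down, gripper open.
Joint ranges: [-2.87, 2.87], [-0.86, 2.18], [0.17, 2.46], [-1.51, 4.65], [0.06, 2.69], [-2.65, 2.65]. Speed limits (rad/s): [2.57, 2.57, 3.01, 3.14, 3.14, 3.14].

INTERFACE

Orientations are given as a unit quaternion [x, y, z, w].
In Python, from bench import ctrl, imaging, look_for, landmark_of gives the robot as it stands. The module is installed in compiled form; this text tells all that it offers.
- The arm moves only by the tool arm_command, never from a script. Its argument "increments" is text: rows parted by semicolons, each of 6 numbers parted by spaces: the shift along the world's x, y, z normalised to -1 to 1, where 1 is 120 mm, then the turn, a rotation vector about the world's x, y, z normalised to -1 to 1, where 1 is 45 degrees. In form: x y z ax ay az; .... A call has exactly 8 rows; each row is the pose to reach, as a shift and turn from the pose commanded when the call began; what a row does not reach only later rows make up. A row lasts 1/12 s, in which the tool goes at most 41.7 mm and 7.16 degrees, less where a joint would pass 70% of its speed; a pose out of reach is approached as far as the arm can. A call with a number of a shift or a turn outside -1 to 1 is refused whole. A call with a gripper value outside its range is refused whole. "jaw" is the closure, from 0 (fully open) to 1 (shut), set as the call begins (left out, the last holds). The fingers move at their own pace and stop on an object; "force" is the grip in N (left out, the last holds). Time passes only in rows, so rows that repeat a pose let the fingers close, or fill a call up. It gives the time, the measured TCP pose, the force, the opening and the grip force at its end, in the units of the state.
- ctrl.sense(): the state, without advancing time (a new reading comes with each control period).
- imaging.get_image(name): name is "scene" or "top" or "wrist"; returns the picture (420x560x3 uint8, red, green, blue); there is no depth.
- imaging.camera_params(name): a dict with "K" (3x3 intrinsics, pixels), "R" (3x3) and "t" (3): a world point X has camera coordinates R X + t. Camera axes: x right, y down, z forward; pixel columns grow to the right and rows downward; lengths in m; the calibration is good to about 2 mm. A picture is of the moment at which its call begins: read the wrist's pose just before it. camera_params takes no time and is no camera call; for the wrist camera it gives the pose at the moment of the call.
- ctrl.close_job(): hands the job in; it is judged then, once.
Trained networks look in the newest picture that a camera, given by its name, has taken for a name from the list of things; names that differ only in an ending like _2 or _b are one class to them, and where a whole thing is asked for, a point or a joint stands for the part that bears it (a point fixed in the world has none). Each returns a list of dicts, best first, with "conf" (0 to 1); they miss things now and then, are a little off and sometimes report something else, mostly with a low value. They report only what shows in the picture. A call takes as long as a camera call. They do not tell look-alikes from the thing itself.
- look_for(name, camera): "at" ([column, row] as shares, 0 to 1, of the picture: columns of its width, rows of its height, amid what is visible of it).
- landmark_of(name, camera): "at" ([column, row] as shares, 0 to 1, of the picture: columns of its width, rows of its height: a listed point, or the origin of a listed thing).
The state is a dict: "time_s": time; "joint_pos": joint angles; "qvel": joint speeds; "joint_torque": joint torques, N m; "ee_pos": TCP position; "eef_rot": TCP orientation; "force": force on the tool from outside, world axes, zero at the start; "ft_torque": the same for the moment, N m; "finger_gap": finger opening in m; "gripper_force": force on a finger pad.
Only numpy, scipy, OpenCV 4.12 (cv2) and the standard library are available. Lean on these libraries where they do the work, as an engineer would, in place of code of your own. Each camera call takes 0.05 s, during which the arm holds its last target. There are 200 camera calls.

## Working session

There is one attempt and no reset: what is moved stays moved. The work goes in short steps, Python scripts to look and compute and a tool call to move; the robot and the scene stay as the last step left them, time stands still between calls to the robot, and variables do not carry over. Pictures are saved under pics/ and viewed, at most 10 in all, crops included, and the job is handed in when it is done.

Besides the shell and the picture viewer there is one more tool, called after "Request:" as name(argument=value, ...), one argument or row to a line, values as JSON. arm_command: Moves the arm, as the interface text tells. Its arguments: {"type":"object","properties":{"increments":{"type":"string"},"jaw":{"type":"number"},"force":{"type":"number"}},"required":["increments"]}

```bash
mkdir -p pics; cat > h.py <<'E'
import numpy as np, cv2
from bench import ctrl, imaging, look_for, landmark_of
def cam(n):
    p=imaging.camera_params(n); return np.array(p["K"]),np.array(p["R"]),np.array(p["t"])
def ray(n,uv,z):
    K,R,t=cam(n); c=-R.T@t; d=R.T@np.linalg.inv(K)@np.array([uv[0],uv[1],1.]); return c+d*(z-c[2])/d[2]
def proj(n,X):
    K,R,t=cam(n); q=K@(R@np.array(X)+t); return q[:2]/q[2]
def shot(n,f=None):
    im=imaging.get_image(n)
    if f: cv2.imwrite('pics/'+f,im[:,:,::-1])
    return im
def px(a): return np.array(a)*[560,420]
E
python3 - <<'E'
from h import *
a=shot("scene");b=shot("top")
cv2.imwrite('pics/a.png',cv2.resize(np.vstack([a,b])[:,:,::-1],(400,600)) if 0 else b[:,:,::-1]); cv2.imwrite('pics/s.png',a[:,:,::-1])
Z=dict(hub=0,seat=.034,cap_center=.017,cap_mouth=0,top_round=.034,top_square=.034,top_long=.034,jar=0,opener=0,torch=0,dish=0)
for c in ("top","scene"):
  for n in Z:
    for d in landmark_of(n,c)[:4]:
      p=px(d["at"]); print(c,n,round(d["conf"],2),p.round(0),ray(c,p,Z[n])[:2].round(3))
E
```

```text
top hub 0.79 [370. 324.] [ 0.218 -0.261]
top hub 0.56 [295. 216.] [ 0.5   -0.062]
top seat 0.72 [366. 310.] [ 0.256 -0.245]
top seat 0.55 [286. 201.] [ 0.535 -0.039]
top cap_center 0.49 [387. 241.] [ 0.435 -0.306]
top cap_center 0.49 [421. 232.] [ 0.459 -0.394]
top cap_mouth 0.71 [390. 239.] [ 0.441 -0.316]
top cap_mouth 0.69 [266. 116.] [0.774 0.017]
top cap_mouth 0.2 [162. 216.] [0.497 0.292]
top top_round 0.56 [300. 229.] [ 0.463 -0.075]
top top_square 0.59 [283. 234.] [ 0.448 -0.031]
top top_long 0.43 [317. 222.] [ 0.481 -0.121]
top jar 0.85 [378. 151.] [ 0.68  -0.287]
top opener 0.79 [164. 150.] [0.678 0.294]
top torch 0.55 [268. 115.] [0.777 0.012]
top dish 0.84 [163. 214.] [0.501 0.29 ]
top dish 0.46 [267. 118.] [0.77  0.015]
scene hub 0.86 [257. 234.] [ 0.506 -0.059]
scene hub 0.55 [130. 207.] [ 0.227 -0.264]
scene seat 0.96 [140. 194.] [ 0.238 -0.235]
scene seat 0.79 [268. 225.] [ 0.532 -0.046]
scene seat 0.27 [366. 191.] [0.543 0.239]
scene cap_center 0.84 [ 94. 272.] [ 0.454 -0.399]
scene cap_center 0.65 [135. 253.] [ 0.441 -0.315]
scene cap_mouth 0.69 [137. 259.] [ 0.441 -0.314]
scene cap_mouth 0.66 [ 94. 277.] [ 0.449 -0.4  ]
scene top_round 0.57 [242. 213.] [ 0.456 -0.069]
scene top_square 0.62 [254. 203.] [ 0.438 -0.024]
scene jar 0.84 [192. 331.] [ 0.679 -0.296]
scene jar 0.38 [368. 293.] [0.78  0.012]
scene opener 0.59 [418. 223.] [0.68  0.277]
scene torch 0.82 [368. 292.] [0.779 0.015]
scene dish 0.71 [367. 193.] [0.512 0.279]
```

View pics/a.png

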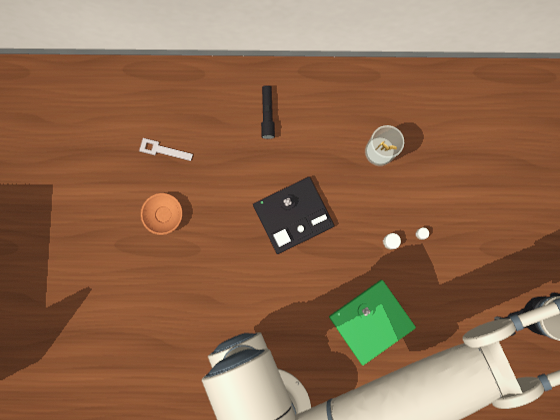

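View pics/s.png

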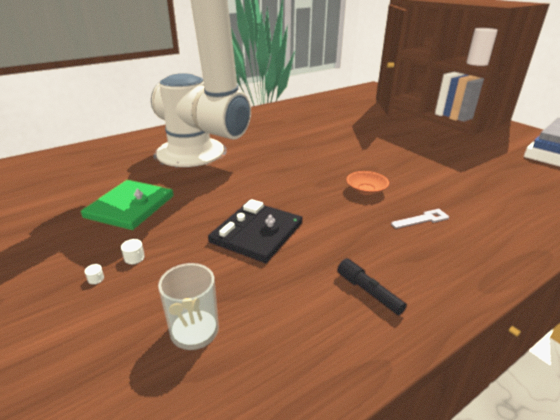

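The candidates in the top picture are:
- **Caps:** the larger is at about (392,241) and the smaller at (423,233). I choose the larger.
- **Hubs:** the black one is at (293,215) and the green one at (372,322). I choose the black.
- **Keys on the black hub:** square at (282,238), round at (300,229), long at (319,221).
- **Stud:** (287,202).

Next I check these in a close crop and refine the positions by thresholding.

```bash
python3 - <<'E'
from h import *
b=shot("top"); cv2.imwrite('pics/c.png',cv2.resize(b[165:265,245:445],None,fx=4,fy=4,interpolation=cv2.INTER_CUBIC)[:,:,::-1])
m=(b.min(2)>150).astype(np.uint8)
n,l,s,c=cv2.connectedComponentsWithStats(m)
for i in range(1,n):
  if 245<c[i][0]<445 and 165<c[i][1]<265 and s[i,4]>8: print(c[i].round(1),s[i,4],ray("top",c[i],.034)[:2].round(4))
d=((b.max(2)<60)).astype(np.uint8); d[:, :240]=0; d[:,345:]=0; d[:165]=0;d[265:]=0
d=cv2.morphologyEx(d,cv2.MORPH_CLOSE,np.ones((15,15)))
cn=max(cv2.findContours(d,0,2)[0],key=cv2.contourArea); r=cv2.boxPoints(cv2.minAreaRect(cn))
P=np.array([ray("top",q,.022)[:2] for q in r]); print(P.round(3),P.mean(0).round(4)); e=P[1]-P[0];f=P[2]-P[1];print(np.linalg.norm(e),np.linalg.norm(f),np.degrees(np.arctan2(e[1],e[0])),np.degrees(np.arctan2(f[1],f[0])))
E
```

```text
[286.6 201.8] 31 [ 0.5338 -0.0404]
[318.7 219.3] 83 [ 0.4885 -0.1245]
[300.4 228.3] 34 [ 0.4646 -0.0769]
[281.6 237.7] 185 [ 0.4397 -0.028 ]
[422.4 233.1] 117 [ 0.4553 -0.3938]
[391.8 240.8] 214 [ 0.4344 -0.314 ]
[[ 0.528  0.05 ]
 [ 0.606 -0.1  ]
 [ 0.474 -0.166]
 [ 0.398 -0.017]] [ 0.5014 -0.0582]
0.16977792067340022 0.1469857929627286 -62.59401532728897 -153.54134608808934
```

View pics/c.png

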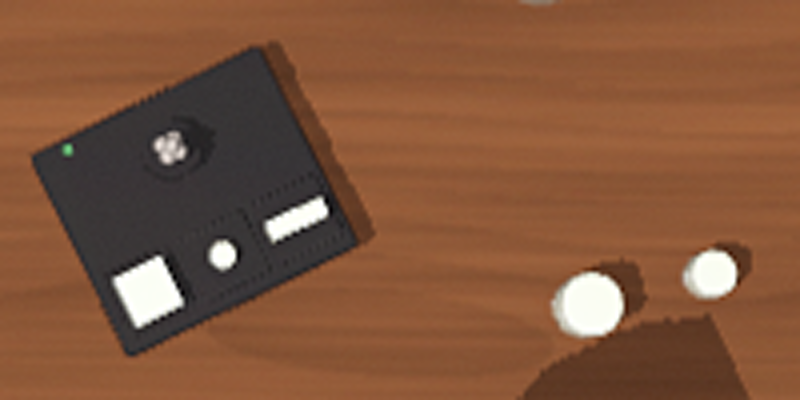

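The crop shows that the cap at crop (588,303) is clearly larger than the one at (711,273). Below the stud at (170,147) are the square key (148,291), the round key (222,254) and the long key (296,218). I start moving towards the hub with the jaw shut.

Request:
arm_command(
  increments="0.2 0.25 0 0 0 0;0.4 0.5 0 0 0 0;0.6 0.8 0 0 0 0;0.8 1 0 0 0 0;0.8 1 0 0 0 0;0.8 1 0 0 0 0;0.8 1 0 0 0 0;0.8 1 0 0 0 0",
  jaw=1,
  force=40,
)

```text
time_s: 1.92
ee_pos: [0.3653, -0.4166, 0.2312]
eef_rot: [0.973, 0.231, -0.0, 0.0]
force: [-0.5, -0.8, 0.1]
finger_gap: -0.0001
gripper_force: 0.0
```

```bash
python3 - <<'E'
from h import *
from scipy.spatial.transform import Rotation as R
s=ctrl.sense(); print(s["ee_pos"],R.from_quat(s["eef_rot"]).as_matrix().round(3),s["finger_gap"],s["force"],s["time_s"],ctrl.grip_depth)
K,Rm,t=cam("wrist"); print(-Rm.T@t,Rm.round(2))
print(proj("wrist",[.434,-.314,.034]))
E
```

```text
[ 0.36531873 -0.4166356   0.23115337] [[ 0.894  0.449 -0.   ]
 [ 0.449 -0.894 -0.   ]
 [-0.    -0.    -1.   ]] -7.937933522315353e-05 [-0.53306882 -0.786144    0.12566043] 1.9167 -0.0187
[ 0.43174062 -0.38386769  0.37445646] [[ 0.45 -0.89  0.  ]
 [-0.86 -0.43  0.29]
 [-0.26 -0.13 -0.96]]
[213.7060779  64.4580737]
```

Request:
arm_command(
  increments="0.15 0.25 0 0 0 0;0.25 0.5 0 0 0 0;0.35 0.75 0 0 0 0;0.4 1 0 0 0 0;0.4 1 0 0 0 0;0.4 1 0 0 0 0;0.4 1 0 0 0 0;0.4 1 0 0 0 0",
)

```text
time_s: 2.58
ee_pos: [0.4134, -0.2973, 0.2311]
eef_rot: [0.973, 0.23, -0.0, 0.0]
force: [0.0, -0.4, -0.3]
finger_gap: -0.0001
gripper_force: 0.0
```

Request:
arm_command(
  increments="0.1 0.25 0 0 0 0;0.2 0.5 0 0 0 0;0.2 0.75 0 0 0 0;0.2 1 0 0 0 0;0.2 1 0 0 0 0;0.2 1 0 0 0 0;0.2 1 0 0 0 0;0.2 1 0 0 0 0",
)

```text
time_s: 3.25
ee_pos: [0.4378, -0.1772, 0.2311]
eef_rot: [0.973, 0.23, -0.0, 0.0]
force: [-0.4, 0.1, -0.4]
finger_gap: 0.0001
gripper_force: 0.0
```

```bash
python3 - <<'E'
from h import *
print(ctrl.sense()["ee_pos"])
w=shot("wrist","w1.png")
for n,X in dict(round=[.4646,-.0769,.034],square=[.4397,-.028,.034],long=[.4885,-.1245,.034],seat=[.533,-.042,.034]).items(): print(n,proj("wrist",X).round(1))
m=(w.min(2)>150).astype(np.uint8)
n,l,s,c=cv2.connectedComponentsWithStats(m)
for i in range(1,n):
  if s[i,4]>40: print(c[i].round(1),s[i,4],ray("wrist",c[i],.034)[:2].round(4))
for n in ("seat","top_round","top_square","top_long"):
  for d in landmark_of(n,"wrist")[:2]: print(n,d["conf"],px(d["at"]).round(1),ray("wrist",px(d["at"]),.034)[:2].round(4))
E
```

```text
[ 0.43782614 -0.17724559  0.23106241]
round [198.2 108.6]
square [139.9 109. ]
long [254.8 108.5]
seat [191.5  17.6]
[187.   13.5] 317 [ 0.5342 -0.0373]
[194.6   4.2] 55 [ 0.5439 -0.0405]
[510.4  18. ] 3271 [ 0.658  -0.2924]
[141.6 106.5] 1552 [ 0.4426 -0.0287]
[199.1 106.7] 293 [ 0.4665 -0.077 ]
[256.5 106.5] 698 [ 0.4908 -0.1251]
[395.3 235.4] 1532 [ 0.4388 -0.3106]
[466.1 247.5] 840 [ 0.4605 -0.3849]
[273.3 295.7] 43 [ 0.3176 -0.2279]
[289.8 295.9] 47 [ 0.3256 -0.2443]
[ 29.2 360. ] 2000 [ 0.1128 -0.009 ]
seat 0.75 [190.9  16.3] [ 0.5337 -0.041 ]
top_round 0.54 [201.4 106.6] [ 0.4676 -0.0785]
top_square 0.66 [141.1 109.1] [ 0.4401 -0.0285]
top_long 0.9 [257.2 107.1] [ 0.4907 -0.1252]
top_long 0.67 [203.6  65.7] [ 0.5015 -0.066 ]
```

View pics/w1.png

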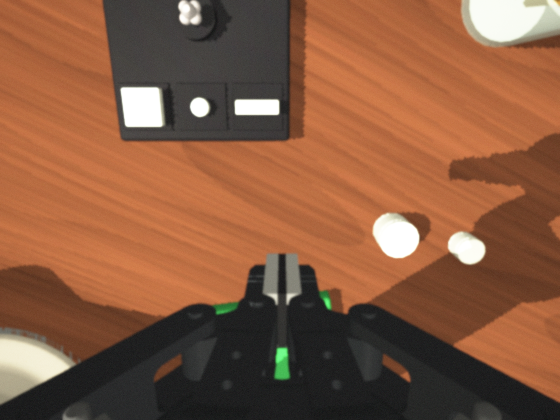

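The wrist view confirms the layout: square (142,107), round (199,107), long (256,107), stud (188,15), larger cap (395,235). It agrees with the top view to about 2 mm. Next is the round key.

Request:
arm_command(
  increments="0.1 0.3 0 0 0 0;0.2 0.6 0 0 0 0;0.23 0.835 -0.3 0 0 0;0.23 0.835 -0.6 0 0 0;0.23 0.835 -0.9 0 0 0;0.23 0.835 -1 0 0 0;0.23 0.835 -1 0 0 0;0.23 0.835 -1 0 0 0",
)

```text
time_s: 4.17
ee_pos: [0.4657, -0.076, 0.1122]
eef_rot: [0.973, 0.231, 0.0, 0.0]
force: [0.3, -0.3, 1.0]
finger_gap: 0.0004
gripper_force: 0.0
```

Request:
arm_command(
  increments="0 0 -0.3 0 0 0;0 0 -0.55 0 0 0;0 0 -0.6 0 0 0;0 0 -0.62 0 0 0;0 0 -0.64 0 0 0;0 0 -0.66 0 0 0;0 0 -0.66 0 0 0;0 0 -0.66 0 0 0",
)

```text
time_s: 4.83
ee_pos: [0.4669, -0.076, 0.0341]
eef_rot: [0.973, 0.231, 0.002, 0.001]
force: [0.8, 0.3, 1.3]
finger_gap: 0.0001
gripper_force: 0.7
```

Request:
arm_command(
  increments="0 0 -0.015 0 0 0;0 0 -0.03 0 0 0;0 0 -0.045 0 0 0;0 0 -0.06 0 0 0;0 0 -0.07 0 0 0;0 0 -0.08 0 0 0;0 0 -0.08 0 0 0;0 0 -0.08 0 0 0",
)

```text
time_s: 5.5
ee_pos: [0.4672, -0.0761, 0.0289]
eef_rot: [0.973, 0.231, 0.002, 0.001]
force: [-12.1, 1.4, 33.0]
finger_gap: 0.0
gripper_force: 16.8
```

Request:
arm_command(
  increments="0 0 0.1 0 0 0;0 0 0.25 0 0 0;0 0 0.3 0 0 0;-0.1 0.2 0.3 0 0 0;-0.2 0.4 0.3 0 0 0;-0.205 0.405 0.3 0 0 0;-0.205 0.405 0.25 0 0 0;-0.205 0.405 0.2 0 0 0",
)

```text
time_s: 6.17
ee_pos: [0.4412, -0.0273, 0.0459]
eef_rot: [0.973, 0.232, 0.0, 0.0]
force: [1.1, -0.8, -0.8]
finger_gap: 0.0003
gripper_force: 0.0
```

Request:
arm_command(
  increments="0 0 -0.08 0 0 0;0 0 -0.1 0 0 0;0 0 -0.12 0 0 0;0 0 -0.14 0 0 0;0 0 -0.16 0 0 0;0 0 -0.18 0 0 0;0 0 -0.19 0 0 0;0 0 -0.19 0 0 0",
)

```text
time_s: 6.83
ee_pos: [0.4408, -0.0276, 0.0289]
eef_rot: [0.973, 0.231, -0.0, 0.0]
force: [-20.1, 1.1, 33.2]
finger_gap: -0.0
gripper_force: 16.7
```

Request:
arm_command(
  increments="0 0 0.1 0 0 0;0 0 0.25 0 0 0;0 0 0.3 0 0 0;0.13 -0.25 0.3 0 0 0;0.26 -0.52 0.3 0 0 0;0.4 -0.8 0.3 0 0 0;0.4 -0.8 0.25 0 0 0;0.4 -0.8 0.2 0 0 0",
)

```text
time_s: 7.5
ee_pos: [0.4894, -0.1246, 0.0467]
eef_rot: [0.973, 0.23, -0.0, -0.0]
force: [-0.8, -0.6, -0.7]
finger_gap: -0.0006
gripper_force: 0.0
```

Request:
arm_command(
  increments="0 0 -0.08 0 0 0;0 0 -0.1 0 0 0;0 0 -0.12 0 0 0;0 0 -0.14 0 0 0;0 0 -0.16 0 0 0;0 0 -0.18 0 0 0;0 0 -0.19 0 0 0;0 0 -0.19 0 0 0",
)

```text
time_s: 8.17
ee_pos: [0.489, -0.1223, 0.0291]
eef_rot: [0.973, 0.232, 0.0, -0.0]
force: [-12.7, 4.1, 22.9]
finger_gap: -0.0002
gripper_force: 11.6
```

All three keys reached their stop, in order. I move to view the cap from straight above.

Request:
arm_command(
  increments="0 0 0.3 0 0 0;0 0 0.6 0 0 0;0 -0.2 0.9 0 0 0;-0.2 -0.5 0.9 0 0 0;-0.4 -0.8 0.9 0 0 0;-0.6 -0.9 0.9 0 0 0;-0.6 -0.9 0.9 0 0 0;-0.6 -0.9 0.9 0 0 0",
)

```text
time_s: 8.83
ee_pos: [0.4165, -0.2316, 0.1332]
eef_rot: [0.973, 0.23, 0.001, 0.0]
force: [0.5, 0.3, 0.5]
finger_gap: 0.0002
gripper_force: 0.0
```

Request:
arm_command(
  increments="-0.1 -0.3 0.3 0 0 0;-0.3 -0.6 0.6 0 0 0;-0.4 -0.9 0.8 0 0 0;-0.4 -0.93 0.8 0 0 0;-0.4 -0.93 0.8 0 0 0;-0.4 -0.93 0.8 0 0 0;-0.4 -0.93 0.8 0 0 0;-0.4 -0.93 0.8 0 0 0",
  jaw=0.3,
)

```text
time_s: 9.5
ee_pos: [0.3697, -0.3411, 0.2274]
eef_rot: [0.973, 0.232, -0.0, -0.001]
force: [-0.1, -0.1, -0.2]
finger_gap: 0.0597
gripper_force: 0.0
```

```bash
python3 - <<'E'
from h import *
s=ctrl.sense();print(s["ee_pos"],s["finger_gap"]); K,Rm,t=cam("wrist"); print(-Rm.T@t)
w=shot("wrist","w2.png")
m=(w.min(2)>150).astype(np.uint8)
n,l,s,c=cv2.connectedComponentsWithStats(m)
for i in range(1,n):
  if s[i,4]>300: print(c[i].round(1),s[i],ray("wrist",c[i],.034)[:2].round(4))
for n,z in (("cap_center",.017),("cap_mouth",0)):
  for d in landmark_of(n,"wrist")[:2]: print(n,d["conf"],px(d["at"]).round(1),ray("wrist",px(d["at"]),z)[:2].round(4))
E
```

```text
[ 0.36974131 -0.34106286  0.2274348 ] 0.05972617532726359
[ 0.43613864 -0.30837409  0.37076368]
[290.5 106.3] [ 269   84   44   46 1602] [ 0.4368 -0.3167]
[373.9 125.1] [356 110  36  32 918] [ 0.4572 -0.3947]
cap_center 0.58 [371.7 124. ] [ 0.4582 -0.3968]
cap_mouth 0.82 [371.3 124.6] [ 0.4585 -0.4014]
cap_mouth 0.72 [290.2 106.6] [ 0.4365 -0.318 ]
```

View pics/w2.png

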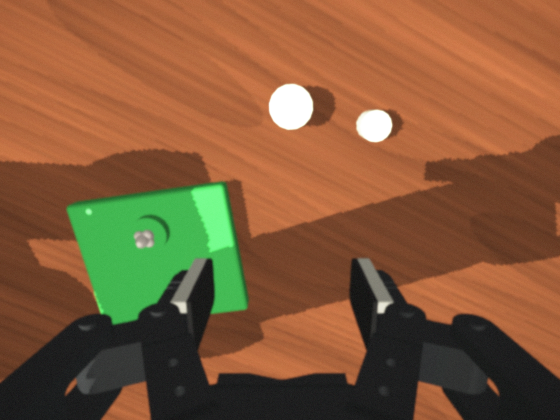

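The wrist view shows the larger cap at (290,106), world position (0.4365,-0.317), and the small one at (374,125). I descend over the larger cap with the jaw part open.

Request:
arm_command(
  increments="0.15 0.1 0 0 0 0;0.35 0.15 0 0 0 0;0.5 0.2 -0.2 0 0 0;0.56 0.225 -0.5 0 0 0;0.56 0.225 -0.8 0 0 0;0.56 0.225 -0.9 0 0 0;0.56 0.225 -0.9 0 0 0;0.56 0.225 -0.9 0 0 0",
)

```text
time_s: 10.32
ee_pos: [0.4361, -0.3154, 0.1213]
eef_rot: [0.973, 0.231, -0.0, -0.0]
force: [0.1, -0.4, 0.2]
finger_gap: 0.0597
gripper_force: 0.0
```

Request:
arm_command(
  increments="0 0 -0.2 0 0 0;0 0 -0.4 0 0 0;0 0 -0.6 0 0 0;0 0 -0.75 0 0 0;0 0 -0.85 0 0 0;0 0 -0.92 0 0 0;0 0 -0.95 0 0 0;0 0 -0.95 0 0 0",
)

```text
time_s: 10.98
ee_pos: [0.4366, -0.3161, 0.0077]
eef_rot: [0.973, 0.231, 0.0, 0.0]
force: [-0.2, -0.1, -0.4]
finger_gap: 0.0596
gripper_force: 0.0
```

Request:
arm_command(
  increments="0 0 0 0 0 0;0 0 0 0 0 0;0 0 0 0 0 0;0 0 0 0 0 0;0 0 0 0 0 0;0 0 0 0 0 0;0 0 0 0 0 0;0 0 0 0 0 0",
  jaw=1,
  force=80,
)

```text
time_s: 11.65
ee_pos: [0.4372, -0.3165, 0.009]
eef_rot: [0.973, 0.231, 0.001, 0.001]
force: [-0.7, -0.3, 6.2]
finger_gap: 0.0375
gripper_force: 80.7
```

Request:
arm_command(
  increments="0 0 0.1 0 0 0;0 0 0.2 0 0 0;0 0 0.4 0 0 0;0 0 0.6 0 0 0;0 0 0.8 0 0 0;0 0 0.9 0 0 0;0 0 0.9 0 0 0;0 0 0.9 0 0 0",
)

```text
time_s: 12.32
ee_pos: [0.4365, -0.3158, 0.1155]
eef_rot: [0.973, 0.231, 0.0, 0.001]
force: [0.4, -0.3, -1.6]
finger_gap: 0.0379
gripper_force: 80.2
```

```bash
python3 - <<'E'
from h import *
s=ctrl.sense();print(s["ee_pos"],s["finger_gap"],s["gripper_force"],s["force"],s["eef_rot"])
w=shot("wrist"); a=shot("scene")
p=proj("scene",[.437,-.3165,.12]).astype(int); print(p)
x0=max(p[0]-70,0);y0=max(p[1]-60,0)
A=cv2.resize(a[y0:y0+105,x0:x0+140],(560,420),interpolation=cv2.INTER_CUBIC)
B=w[150:420,180:380]; B=cv2.resize(B,(240,324))
o=np.zeros((420,800,3),np.uint8);o[:,:560]=A;o[:324,560:]=B
cv2.imwrite('pics/g.png',o[:,:,::-1])
E
```

```text
[ 0.43648183 -0.31583523  0.11545653] 0.03789615916518848 80.19195511937141 [ 0.40500227 -0.27783773 -1.58427926] [9.72883796e-01 2.31293238e-01 4.46163609e-04 5.98092063e-04]
[122 209]
```

View pics/g.png

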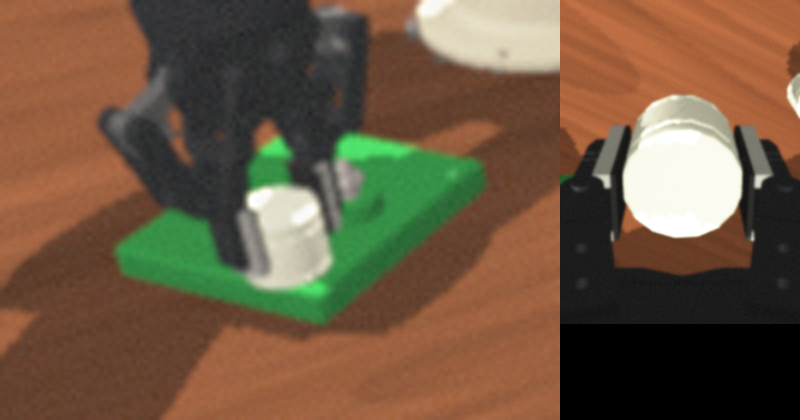

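The cap is held upright between the pads. I fit its offset to the TCP in the wrist view.

```bash
python3 - <<'E'
from h import *
from scipy.optimize import minimize
from scipy.spatial.transform import Rotation as Ro
s=ctrl.sense(); T=np.array(s["ee_pos"]); ang=np.radians(26.7)
w=shot("wrist"); m=cv2.inRange(w,(150,150,140),(255,255,255))
m[:150]=0; n,l,st,c=cv2.connectedComponentsWithStats(m)
i=max([k for k in range(1,n) if abs(c[k][0]-280)<40],key=lambda k:st[k,4]); m=(l==i).astype(np.uint8); print(c[i],st[i])
K,R,t=cam("wrist"); tx=np.array([np.cos(ang),np.sin(ang),0]);ty=np.array([tx[1],-tx[0],0])
th=np.linspace(0,2*np.pi,60)
circ=np.stack([.02*np.cos(th),.02*np.sin(th),0*th],1)
def sil(p):
  dx,dy,dz,tilt=p; Q=Ro.from_rotvec(ty*tilt)
  P=np.vstack([circ,circ+[0,0,.034]])-[0,0,.017]
  X=Q.apply(P)+T+tx*dx+ty*dy+[0,0,dz+.017]
  q=(K@(R@X.T+t[:,None])).T; q=q[:,:2]/q[:,2:]
  o=np.zeros(m.shape,np.uint8); cv2.fillConvexPoly(o,cv2.convexHull((q*16).astype(np.int32)),1,shift=4); return o
def cost(p): return float((sil(p)!=m).sum())+ 2e5*(p[2]+.009)**2
for f in (0,.1,-.1):
  r=minimize(cost,[0,0,-.009,f],method="Nelder-Mead",options=dict(initial_simplex=np.array([[0,0,-.009,f],[.006,0,-.009,f],[0,.005,-.009,f],[0,0,-.004,f],[0,0,-.009,f+.1]])))
  print(r.x.round(4),r.fun,m.sum())
o=w.copy(); o[sil(r.x)!=m]=[255,0,0]; 
p=r.x; print("cap mouth world",(T+tx*p[0]+ty*p[1]+[0,0,p[2]]).round(4),T.round(4))
E
```

```text
[281.36292683 290.36065041] [ 233  229   99  119 9225]
[-0.0047  0.0003 -0.0147  0.0282] 241.47563045454862 9225
[-0.0046  0.0004 -0.0145  0.0156] 235.11292211126198 9225
[-0.0043  0.0005 -0.0142  0.0016] 237.37539737059936 9225
cap mouth world [ 0.4319 -0.3174  0.0989] [ 0.4356 -0.3151  0.1131]
```

Request:
arm_command(
  increments="0.02 0.2 0.1 0 0 0;0.05 0.4 0.2 0 0 0;0.08 0.6 0.2 0 0 0;0.1 0.8 0.2 0 0 0;0.13 1 0.2 0 0 0;0.13 1 0.2 0 0 0;0.13 1 0.2 0 0 0;0.13 1 0.2 0 0 0",
)

```text
time_s: 13.13
ee_pos: [0.4514, -0.1958, 0.1378]
eef_rot: [0.973, 0.231, -0.001, -0.0]
force: [0.2, -0.3, -0.4]
finger_gap: 0.0378
gripper_force: 80.3
```

Request:
arm_command(
  increments="0.02 0.2 0 0 0 0;0.05 0.4 0 0 0 0;0.08 0.6 0 0 0 0;0.1 0.8 0 0 0 0;0.13 1 0 0 0 0;0.13 1 0 0 0 0;0.13 1 0 0 0 0;0.13 1 0 0 0 0",
)

```text
time_s: 13.8
ee_pos: [0.4673, -0.0767, 0.1384]
eef_rot: [0.973, 0.231, -0.001, 0.0]
force: [-0.9, -0.6, -1.4]
finger_gap: 0.0377
gripper_force: 80.4
```

```bash
python3 - <<'E'
from h import *
for k in range(3): w=shot("wrist")
cv2.imwrite('pics/w3.png',w[:,:,::-1])
s=ctrl.sense(); print(s["ee_pos"],s["finger_gap"],s["eef_rot"])
K,R,t=cam("wrist"); print((-R.T@t).round(4))
for z in (.034,.058): print(proj("wrist",[.534,-.042,z]))
for X in ([.4657,-.077,.034],[.4412,-.0284,.034],[.4897,-.1248,.034]): print("key",proj("wrist",X))
for n in ("seat","top_square","top_long","cap_mouth"):
  for d in landmark_of(n,"wrist")[:2]: print(n,round(d["conf"],2),px(d["at"]).round(1),ray("wrist",px(d["at"]),.034)[:2].round(4))
m=(w.min(2)>150).astype(np.uint8)
n,l,st,c=cv2.connectedComponentsWithStats(m)
for i in range(1,n):
  if st[i,4]>80: print(c[i].round(1),st[i],ray("wrist",c[i],.034)[:2].round(4))
E
```

```text
[ 0.46726683 -0.07678444  0.13864103] 0.037344708273990425 [ 9.73089945e-01  2.30425453e-01 -2.59087131e-04  4.37306753e-05]
[ 0.5337 -0.0441  0.282 ]
[278.73665712 100.94175373]
[278.46429826 100.74882937]
key [279.93241048 208.68835066]
key [206.84610462 208.89052855]
key [351.74488443 208.60060442]
seat 0.7 [279.  100.6] [ 0.5343 -0.0419]
seat 0.56 [207.6 209.4] [ 0.4411 -0.0289]
top_square 0.62 [205.2 208.3] [ 0.4411 -0.0268]
top_long 0.75 [355.  207.1] [ 0.4919 -0.1259]
cap_mouth 0.71 [279.5 268.7] [ 0.4215 -0.0981]
[276.5 101.3] [267  86  26  28 464] [ 0.5332 -0.0401]
[207.5 207.4] [ 183  185   49   46 2166] [ 0.4425 -0.0277]
[280.1 207.7] [269 197  23  23 410] [ 0.4665 -0.0762]
[351.4 207.5] [325 199  56  18 954] [ 0.4905 -0.1236]
[279.9 295.6] [ 233  230   98  118 8106] [ 0.4003 -0.1091]
```

View pics/w3.png

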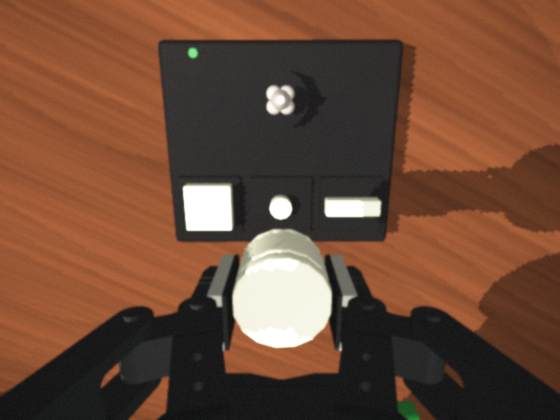

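The view shows the stud at (280,100), consistent with the seat at (0.5347,-0.0426). The held cap's top disc spans columns 233–331 and its near edge is at row 347. I work out the cap axis offset from its edges.

```bash
python3 - <<'E'
from h import *
s=ctrl.sense(); T=np.array(s["ee_pos"]); K=cam("wrist")[0]; print(K[0,0],K[:2,2])
a=np.radians(26.7); tx=np.array([np.cos(a),np.sin(a)])
for dz in (-.006,-.009,-.012,-.015):
  n=(ray("wrist",[281.5,347.5],T[2]+dz+.034)[:2]-T[:2])@tx+.02
  f=(ray("wrist",[281.5,229.5],T[2]+dz)[:2]-T[:2])@tx-.02
  l,r=[ray("wrist",[u,298],T[2]+dz+.034)[:2] for u in (232.5,331)]
  print(dz,"near->dx",n.round(4),"far->dx",f.round(4),"width",np.linalg.norm(l-r).round(4))
E
```

```text
348.0761717485564 [281.63177985 207.23938026]
-0.006 near->dx 0.0018 far->dx -0.0014 width 0.037
-0.009 near->dx -0.0006 far->dx -0.0025 width 0.0379
-0.012 near->dx -0.003 far->dx -0.0036 width 0.0389
-0.015 near->dx -0.0054 far->dx -0.0047 width 0.0398
```

Request:
arm_command(
  increments="0.2 0.1 0 0 0 0;0.4 0.2 0 0 0 0;0.574 0.294 0 0 0 0;0.574 0.294 0 0 0 0;0.574 0.294 -0.2 0 0 0;0.574 0.294 -0.4 0 0 0;0.574 0.294 -0.47 0 0 0;0.574 0.294 -0.47 0 0 0",
)

```text
time_s: 14.82
ee_pos: [0.5342, -0.0404, 0.0794]
eef_rot: [0.973, 0.231, -0.003, -0.001]
force: [0.1, -0.0, -1.2]
finger_gap: 0.0379
gripper_force: 80.4
```

```bash
python3 - <<'E'
from h import *
w=shot("wrist"); a=shot("scene"); s=ctrl.sense(); print(s["ee_pos"],s["force"])
p=proj("scene",[.5347,-.0426,.06]).astype(int); print(p)
x0,y0=p[0]-50,p[1]-40
A=cv2.resize(a[y0:y0+75,x0:x0+100],(560,420),interpolation=cv2.INTER_CUBIC)
for z in (.034,.058):
  q=(proj("scene",[.5347,-.0426,z])-[x0,y0])*5.6; print(q)
B=cv2.resize(w[200:370,190:370],(240,227))
o=np.zeros((420,800,3),np.uint8);o[:,:560]=A;o[:227,560:]=B
cv2.imwrite('pics/f.png',o[:,:,::-1])
E
```

```text
[ 0.53617751 -0.0406152   0.08310733] [ 0.72653568 -0.92166562 -0.52120564]
[270 215]
[281.3328385  280.95433601]
[280.87117839 229.61990936]
```

View pics/f.png

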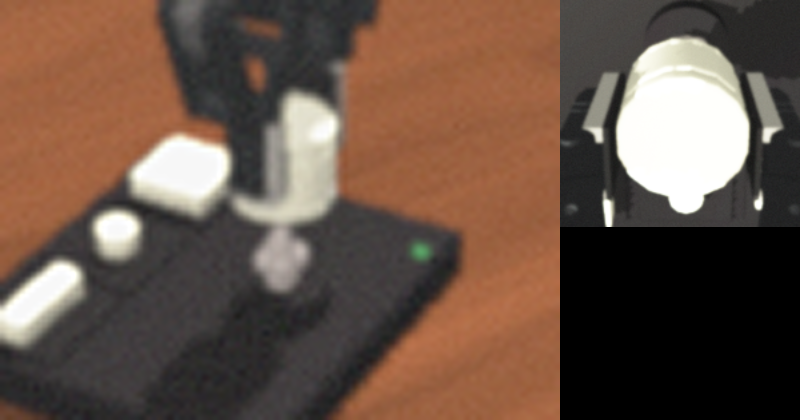

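The cap (mouth near crop (286,205)) hangs just above the stud tip at (281,230), roughly aligned. I lower it until just before the catches and check for side force.

Request:
arm_command(
  increments="0 0 -0.02 0 0 0;0 0 -0.04 0 0 0;0 0 -0.07 0 0 0;0 0 -0.1 0 0 0;0 0 -0.12 0 0 0;0 0 -0.14 0 0 0;0 0 -0.16 0 0 0;0 0 -0.16 0 0 0",
)

```text
time_s: 15.58
ee_pos: [0.5359, -0.0403, 0.0625]
eef_rot: [0.973, 0.231, -0.001, -0.0]
force: [-0.6, -0.1, -0.2]
finger_gap: 0.0377
gripper_force: 80.4
```

```bash
python3 - <<'E'
from h import *
shot("wrist");shot("wrist");shot("wrist")
s=ctrl.sense(); print(np.round(s["ee_pos"],4),np.round(s["force"],1),np.round(s["ft_torque"],2),s["finger_gap"])
E
```

```text
[ 0.5363 -0.0403  0.0633] [ 1.4 -0.2 -0.5] [ 0. -0.  0.] 0.0379028476558694
```

Request:
arm_command(
  increments="0 0 -0.015 0 0 0;0 0 -0.03 0 0 0;0 0 -0.04 0 0 0;0 0 -0.05 0 0 0;0 0 -0.06 0 0 0;0 0 -0.07 0 0 0;0 0 -0.08 0 0 0;0 0 -0.08 0 0 0",
  force=110,
)

```text
time_s: 16.4
ee_pos: [0.5371, -0.0406, 0.0554]
eef_rot: [0.973, 0.231, 0.001, 0.001]
force: [-0.2, -0.6, 7.0]
finger_gap: 0.0376
gripper_force: 110.9
```

The force is purely axial at 7 N, so the cap is on the catches. I keep pushing.

Request:
arm_command(
  increments="0 0 -0.01 0 0 0;0 0 -0.02 0 0 0;0 0 -0.03 0 0 0;0 0 -0.04 0 0 0;0 0 -0.05 0 0 0;0 0 -0.06 0 0 0;0 0 -0.06 0 0 0;0 0 -0.06 0 0 0",
)

```text
time_s: 17.07
ee_pos: [0.5361, -0.041, 0.046]
eef_rot: [0.973, 0.231, -0.0, 0.0]
force: [1.0, -2.4, -2.6]
finger_gap: 0.0374
gripper_force: 111.3
```

Clicked: the force dropped and z went down to 0.046. I continue to the seat.

Request:
arm_command(
  increments="0 0 -0.01 0 0 0;0 0 -0.02 0 0 0;0 0 -0.03 0 0 0;0 0 -0.04 0 0 0;0 0 -0.05 0 0 0;0 0 -0.06 0 0 0;0 0 -0.06 0 0 0;0 0 -0.06 0 0 0",
)

```text
time_s: 17.73
ee_pos: [0.5363, -0.0403, 0.0431]
eef_rot: [0.973, 0.231, 0.0, 0.0]
force: [-12.0, 0.1, 20.0]
finger_gap: 0.0369
gripper_force: 114.1
```

Request:
arm_command(
  increments="0 0 -0.01 0 0 0;0 0 -0.02 0 0 0;0 0 -0.02 0 0 0;0 0 -0.02 0 0 0;0 0 -0.02 0 0 0;0 0 -0.02 0 0 0;0 0 -0.02 0 0 0;0 0 -0.02 0 0 0",
)

```text
time_s: 18.4
ee_pos: [0.5364, -0.0403, 0.0431]
eef_rot: [0.973, 0.231, 0.001, 0.0]
force: [-18.0, 1.4, 31.8]
finger_gap: 0.037
gripper_force: 115.4
```

```bash
python3 - <<'E'
from h import *
shot("scene");a=shot("scene")
s=ctrl.sense(); print(np.round(s["ee_pos"],4),np.round(s["force"],1),s["finger_gap"],s["gripper_force"])
cv2.imwrite('pics/z.png',cv2.resize(a[175:265,210:330],(800,600),interpolation=cv2.INTER_CUBIC)[:,:,::-1])
E
```

```text
[ 0.5364 -0.0403  0.0431] [-18.    1.2  31.7] 0.03714453735916455 115.39558287709951
```

View pics/z.png

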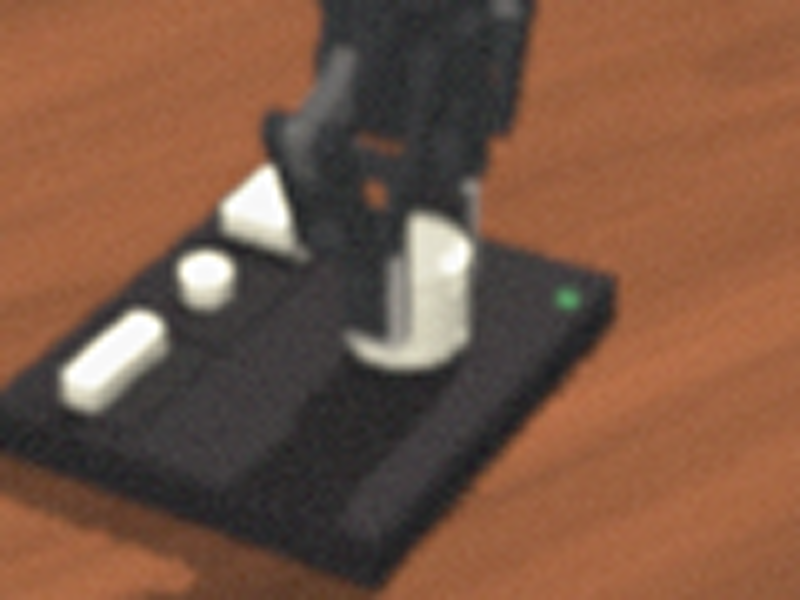

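The cap sits upright on its seat (its base is at crop (410,360)), held with 32 N down, and its height does not move under extra push. I hand in.

```bash
python3 -c "
from bench import ctrl
print(ctrl.close_job())"
```

```text
the job is handed in; nothing more can be done
None
```

I pressed the keys fully down in order (round, square, long), clicked the larger cap onto the black hub's stud and pushed it home on its seat, and handed in at about 18.5 s with the fingers still pressing it down at about 32 N; the hand-in gave no verdict.

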